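# Load the slide scanner and start the scan

## Task

Load the slide scanner and start it: press the flat rectangular release key fully down so that the carriage springs out, lay the carrier that holds the two glass slides (not the empty one) flat in the carriage's tray, and push the carriage by its knob, along its centre line, all the way in until the latch holds it. Only then press the large round start button on top of the scan head fully down and let it come up again. Keep the carrier level, leave the small stop button alone, and leave the empty carrier and the other things where they are.

Things in the scene. Friction and masses are not known exactly. Their poses are not given: they have to be found in the camera images.
- scanner: White bench slide scanner, fixed, 350 (x) x 190 (y) mm. Origin: centre of its underside; x points from the open loading bed (front, 17 mm high, x -175 to +30) to the scan head (rear, x +30 to +175, 100 mm high). The carriage runs along x at y = 0 between two steel rails (inner faces y = +-48, tops 30 mm high) into the head's tunnel (122 mm wide, roof 72 mm high).
- carriage (a joint): Carriage in m: 0 = in and latched, +0.150 = out (scanner -x). A spring drives it out in about 1 s (3.3 N in, 1.7 N out). The latch snaps at about -0.001: push to -0.003 to -0.005 (stop at -0.006); let go, it rests at 0. The last 20 mm takes up to 10 N. Pushed beside the centre line (by about 20 mm or more) the tray cocks by 2 to 4 degrees, digs into a rail and jams; draw back to free it.
- knob_top (a point): Top centre of the carriage's push knob: upright round aluminium post, 18 mm across (20 at the top), on an arm at the carriage's front, on its centre line. Top 62 mm above the worktop, post free from 32 mm up. At scanner y = 0, x = -15 mm when in (45 mm before the head), -165 when out. Push its front towards scanner +x with shut fingers; it is smooth and slips if pinched lightly.
- tray_seat (a point): Centre of the floor of the black tray on the carriage, 25 mm above the worktop, axes as the scanner's (scanner x +95 mm when in, -55 when out). Recess 94 (x) x 78 (y) mm, walls 10 mm high, tops flared outwards: the 88 x 72 mm carrier has 3 mm of room on each side. The carrier goes in with its long side along x, either way round.
- release_key (a joint): Release key travel in m: 0 = up, 0.010 = fully down. It lets go of the carriage at about 0.008. Spring: 1.6 N at the start, about 5 N fully down. It also dips by itself while the carriage passes the latch.
- release_top (a point): Centre of the top face of the release key, a grey rectangular key 32 (x) x 22 (y) mm on the bed at the scanner's -y side (x = -60, y = -77 mm); top 34 mm above the worktop when up. Press straight down.
- start_button (a joint): Start button travel in m: 0 = up, 0.006 = fully down; about 5 N fully down, springs back.
- start_button_top (a point): Centre of the top of the start button, the larger round button (32 mm across) on top of the scan head at scanner x = +62, y = +35 mm.
- stop_button (a joint): Stop button travel in m: 0 = up, 0.005 = down. The smaller round button (18 mm across) on top of the head at scanner x = +62, y = -40 mm: not to be pressed.
- carrier_centre (a point): Carrier to load: grey frame 88 (x) x 72 (y) x 8 mm with two glass slides (26 x 76 mm, frosted ends, a round specimen) and an upright grip rib along x in the middle, 46 long, 12 wide, top 30 mm above the underside. Point: centre, 15 mm above the underside, in the rib; z up. About 0.11 kg. Grasp the rib across y, finger tips 10 mm or more above the underside. Left or right of the scanner.
- spare_centre (a point): An identical carrier without slides (open windows), same point and axes; not to be moved. Lies on the other side of the scanner.
- slide_box: Closed dark slide box, 74 x 175 x 36 mm, bystander; origin under its centre.
- rack_orange: Tube rack with small tubes, 118 x 166 x 60 mm, bystander; origin under its centre.
Not all that is in view belongs to the job. What is shaped like the part that bears carrier_centre but turquoise is not meant.

How it is judged (in metres and radians):
On the way, in this order (a step that is already met when the one before it is completed fails the run):
1. the release key is pressed fully down (value of joint release_key above 0.008 m).
2. the carriage has run out (value of joint carriage above 0.14 m), for 0.1 s.
3. the carrier with the slides lies in the tray of the drawn-out carriage, let go (value of joint carriage above 0.12 m and horizontal distance between carrier_centre and tray_seat below 0.006 m and z of carrier_centre in the frame of tray_seat below 0.018 m and angle between carrier_centre's own z axis and vertical below 0.05 rad and contact force between the fingers and carrier below 0.1 N), for 0.1 s.
4. the carriage is pushed in and latched, the carrier in its tray (value of joint carriage below 0.003 m and value of joint release_key below 0.002 m and horizontal distance between carrier_centre and tray_seat below 0.006 m and z of carrier_centre in the frame of tray_seat below 0.018 m), for 0.2 s.
5. the start button is pressed fully down (value of joint start_button above 0.005 m and value of joint carriage below 0.003 m).
At the end, for the whole second after the job is handed in: The carriage is fully in and held by its latch (within 3 mm), the carrier with the slides lies flat in its tray (within 6 mm of its middle, at rest), the start button and the release key are up again, and the empty carrier is within 20 mm of where it was (all of step 4 and value of joint start_button below 0.001 m and angle between carrier_centre's own z axis and vertical below 0.05 rad and linear speed of carrier below 0.02 m/s and distance of spare_centre from where it was at the start of the episode below 0.02 m); the robot touches nothing.
It fails at once if the stop button is pressed (value of joint stop_button above 0.003 m).
It fails at once if the start button is pressed before the carriage is in (value of joint start_button above 0.004 m and value of joint carriage above 0.01 m).
It fails at once if the carrier with the slides is tipped by more than about 25 degrees (angle between carrier_centre's own z axis and vertical above 0.44 rad).
It fails at once if the empty carrier is moved (distance of spare_centre from where it was at the start of the episode above 0.02 m).
It fails at once if a bystander (slide box, tube rack) is moved by more than 30 mm (distance of any of slide_box, rack_orange from where it was at the start of the episode above 0.03 m).
It also fails if it takes over 72 s, if anything falls off the work surface, if the arm or the gripper's body presses on something with over 40 N, if the wrist force passes 120 N, or if a joint passes its speed limit or range.

## Robot

A 6-joint arm with a two-finger parallel gripper is mounted at the origin on a cart in front of the work surface, level with it; the furniture and walls round the work are solid. World frame = base frame: x ahead of the robot, y to its left, z up, the work surface at z = 0. Lengths are in mm, angles in degrees, forces in N, time in s.
With the tool pointing down it reaches from about 300 to 850 mm from the base axis. Payload 4.2 kg.
Tool frame: the origin (TCP) lies midway between the tips of the shut fingers; the grasp point (between the pads) lies 19 mm behind it (env.grasp_offset is the distance from the TCP to the grasp point, in mm); z points along the fingers, y is the line along which they close (so a half turn about z gives the same grasp; the last joint's range is limited). The gripper opens to 91 mm and grips with 3 to 60 N. Pads are 32 mm wide; open, the fingers measure 118 mm over their backs; the gripper's body (76 mm by 178 mm) begins 60 mm behind the grasp point.
Start: joints at [65.031, 18.312, 89.639, -0, 72.044, -1.146], TCP at [232.26, 526.024, 184.376] pointing down, gripper open.
Joint ranges: [-177.97, 177.97], [-48.28, 115.42], [12.27, 149.76], [-77.06, 257.06], [2.81, 150.46], [-146.56, 146.56]. Speed limits (degrees/s): [147.25, 147.25, 180, 180, 180, 180].

## Interface

Orientations are given as [roll, pitch, yaw] about the fixed x, y, z axes, in that order (R = Rz(yaw) Ry(pitch) Rx(roll)).
In Python, from workcell import env, optics gives the robot as it stands. The module is installed in compiled form; this text tells all that it offers.
- The arm moves only by the tool send_rows, never from a script. Its argument "targets" is a list that holds one entry, the list of rows, each a list of 7 numbers: the turn, a rotation vector about the world's x, y, z scaled (see below), then the shift along the world's x, y, z scaled (see below), then the closure, from -1 (fully open) to 1 (shut). In form: [[[rx, ry, rz, x, y, z, gripper], ...]]. A call has 1 to 12 rows; each row shifts and turns the commanded pose from where the row before left it; what a row does not reach is not made up. The controller multiplies each number of a shift by 0.2 m and each number of a turn by pi/2 rad. A row lasts 1/10 s, in which the tool goes at most 50 mm and 8.59 degrees, less where a joint would pass 70% of its speed; a pose out of reach is approached as far as the arm can. A call with a number of a shift or a turn outside -1 to 1 is refused whole. A call with a gripper value outside its range is refused whole. The fingers move at their own pace and stop on an object; "grip_force" is the grip in N (left out, the last holds). Time passes only in rows, so rows that do not move let the fingers close. It gives the time, the measured TCP pose, the force, the opening and the grip force at its end, in the units of the state.
- env.state(): the state, without advancing time (a new reading comes with each control period).
- optics.grab_frame(name): name is "scene" or "top"; returns (picture, depth): 400x640x3 uint8, red, green, blue; 400x640 float32, mm along the optical axis (not along the pixel's ray), 0 where there is no reading.
- optics.camera_info(name): a dict with "camera_matrix" (3x3 intrinsics, pixels), "R" (3x3) and "t" (3): a world point X has camera coordinates R X + t. Camera axes: x right, y down, z forward; pixel columns grow to the right and rows downward; lengths in mm; the calibration is good to about 2 mm. A picture is of the moment at which its call begins. camera_info takes no time and is no camera call.
- env.job_done(): hands the job in; it is judged then, once.
Trained networks look in the newest picture that a camera, given by its name, has taken for a name from the list of things; names that differ only in an ending like _2 or _b are one class to them, and where a whole thing is asked for, a point or a joint stands for the part that bears it (a point fixed in the world has none). Each returns a list of dicts, best first, with "conf" (0 to 1); they miss things now and then, are a little off and sometimes report something else, mostly with a low value. They report only what shows in the picture. A call takes as long as a camera call. They do not tell look-alikes from the thing itself.
- optics.silhouettes(camera, name): "mask" (400x640 bool, what is visible of it) and "at" ([column, row] in pixels, amid what is visible of it).
- optics.place_of(camera, name): "at" ([column, row] in pixels: a listed point, or the origin of a listed thing).
The state is a dict: "time_s": time; "qpos": joint angles; "qvel": joint speeds; "effort": joint torques, N m; "ee_pos": TCP position; "ee_rot": TCP orientation; "force": force on the tool from outside, world axes, zero at the start; "torque": the same for the moment, N m; "gripper_width": finger opening in mm; "gripper_force": force on a finger pad.
Only numpy, scipy, OpenCV 4.12 (cv2) and the standard library are available. Lean on these libraries where they do the work, as an engineer would, in place of code of your own. Each camera call takes 0.05 s, during which the arm holds its last target. There are 200 camera calls.

## Working session

There is one attempt and no reset: what is moved stays moved. The work goes in short steps, Python scripts to look and compute and a tool call to move; the robot and the scene stay as the last step left them, time stands still between calls to the robot, and variables do not carry over. Pictures are saved under pics/ and viewed, at most 10 in all, crops included, and the job is handed in when it is done.

Besides the shell and the picture viewer there is one more tool, called after "Request:" by a JSON object that holds its "api" and its "payload". send_rows: Moves the arm, as the interface text tells. Its arguments: {"type":"object","properties":{"targets":{"type":"array"},"grip_force":{"type":"number"}},"required":["targets"]}

```bash
mkdir -p pics; cat > h.py <<'E'
import numpy as np, cv2
from workcell import env, optics
def cam(n):
    c=optics.camera_info(n); return np.array(c["camera_matrix"]),np.array(c["R"]),np.array(c["t"])
def at_z(n,uv,z):
    K,R,t=cam(n); d=R.T@np.linalg.inv(K)@np.array([uv[0],uv[1],1.]); o=-R.T@t
    return o+d*(z-o[2])/d[2]
def cloud(n,dep):
    K,R,t=cam(n); v,u=np.mgrid[0:400,0:640]
    p=np.stack([(u-K[0,2])/K[0,0]*dep,(v-K[1,2])/K[1,1]*dep,dep],-1)
    return (p-t)@R
def proj(n,X):
    K,R,t=cam(n); p=K@(R@np.asarray(X,float)+t); return p[:2]/p[2]
E
python3 - <<'E'
from h import *
for n in("scene","top"):
    im,d=optics.grab_frame(n); cv2.imwrite(f"pics/{n}0.png",im[:,:,::-1]); np.save(n+"0.npy",d)
    P=cloud(n,d)
    for nm in("knob_top","tray_seat","release_top","start_button_top","stop_button","carrier_centre","scanner","slide_box","rack_orange","spare_centre"):
        r=optics.place_of(n,nm)
        for q in r[:3]:
            u,v=np.round(q["at"]).astype(int)
            print(n,nm,round(q["conf"],2),np.round(q["at"],1),np.round(P[min(max(v,0),399),min(max(u,0),639)]) )
print(env.state(), env.grasp_offset)
E
```

```text
scene knob_top 0.71 [331.2 209.7] [590. -34.  64.]
scene release_top 0.64 [325.  230.8] [540. -89.  33.]
scene start_button_top 0.41 [349.5 183.2] [674.  -1. 123.]Traceback (most recent call last):
  File "<stdin>", line 6, in <module>
ValueError: it knows: carrier_centre, knob_top, rack_orange, release_top, scanner, slide_box, spare_centre, start_button_top, tray_seat
```

View pics/scene0.png

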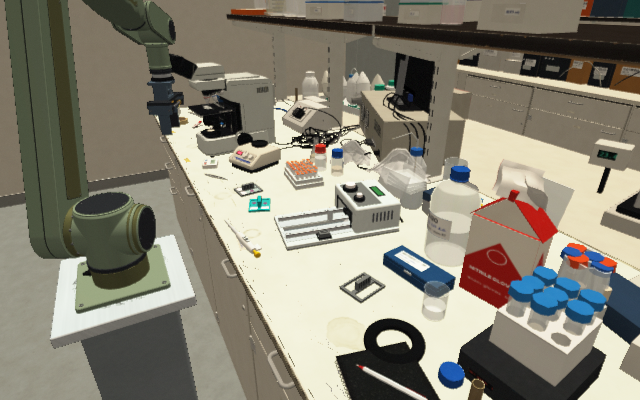

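The scene view shows the scanner at about (340,215). There is one carrier near (362,286), another near (248,188), and the turquoise decoy at (260,205).

```bash
python3 - <<'E'
from h import *
n="top"
im,d=optics.grab_frame(n); cv2.imwrite(f"pics/{n}0.png",im[:,:,::-1]); np.save(n+"0.npy",d)
P=cloud(n,d)
for nm in("knob_top","tray_seat","release_top","start_button_top","carrier_centre","scanner","slide_box","rack_orange"):
    for q in optics.place_of(n,nm)[:3]:
        u,v=np.round(q["at"]).astype(int)
        print(n,nm,round(q["conf"],2),np.round(q["at"],1),np.round(P[min(max(v,0),399),min(max(u,0),639)]) )
print(env.state(), env.grasp_offset)
E
```

```text
top knob_top 0.61 [332.6 201.1] [588. -32.  63.]
top knob_top 0.34 [212.1 246.5] [452. 341.  24.]
top tray_seat 0.26 [331.2 200.9] [589. -26.  61.]
top start_button_top 0.63 [324.8 169.1] [673.  -6. 122.]
top start_button_top 0.26 [426.9 183.7] [ 651. -331.   36.]
top carrier_centre 0.9 [252.8 253.4] [433. 217.   3.]
top carrier_centre 0.85 [212.  245.3] [455. 342.  20.]
top scanner 0.81 [332.9 202. ] [587. -32.  57.]
top slide_box 0.66 [426.9 184.8] [ 649. -331.   33.]
{'time_s': 0.7, 'qpos': array([ 6.50326682e+01,  1.83097633e+01,  8.96379532e+01,  9.75211855e-04,
        7.20439949e+01, -1.14512239e+00]), 'qvel': array([-0.02276766,  0.0174838 , -0.00843332, -0.06492646, -0.05436259,
       -0.02235192]), 'effort': array([-2.11718975e-04, -4.12230814e+01, -2.32183385e+01,  7.24961981e-02,
        3.74891760e-02, -1.01954166e-05]), 'ee_pos': array([232.24049528, 526.04228911, 184.40447303]), 'ee_rot': array([ 1.79991694e+02, -7.61923219e-04,  1.56177490e+02]), 'force': array([ 0.20336823,  0.40650202, -0.26450104]), 'torque': array([-0.00229646, -0.02058758, -0.05421318]), 'gripper_force': 0.0, 'gripper_width': 91.28980236564074} 18.8
```

View pics/top0.png

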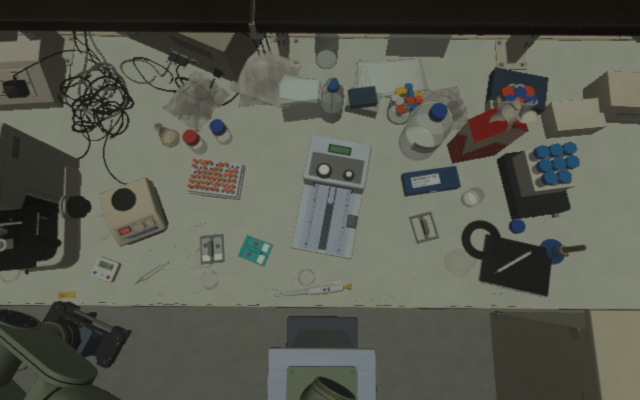

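The top view settles the choice. The loaded carrier is at (212,248) and the turquoise decoy at (256,250). The empty carrier is at (423,227). The scanner is at (333,200), with start button (324,170), stop button (349,174) and release key (352,221). Next I measure poses.

```bash
python3 - <<'E'
from h import *
im=cv2.imread("pics/top0.png"); d=np.load("top0.npy"); P=cloud("top",d)
X,Y,Z=P[...,0],P[...,1],P[...,2]
def rect(m,lab):
    m=m.astype(np.uint8); n,l,s,c=cv2.connectedComponentsWithStats(m); k=1+np.argmax(s[1:,4])
    pts=P[l==k]; r=cv2.minAreaRect(pts[:,:2].astype(np.float32)); print(lab,s[k,4],np.round(r[0],1),np.round(r[1],1),round(r[2],2),'zmed',round(float(np.median(pts[:,2])),1)); return pts
box=(X>350)&(X<820)&(Y>-180)&(Y<120)
hd=rect(box&(Z>90)&(Z<112),"head")
rect(box&(Z>8)&(Z<120),"whole")
kn=rect((X>565)&(X<615)&(Y>-60)&(Y<0)&(Z>50)&(Z<75),"knob")
rect((X>500)&(X<570)&(Y>-125)&(Y<-60)&(Z>27)&(Z<45),"key")
rect((X>640)&(X<710)&(Y>-40)&(Y<40)&(Z>112)&(Z<140),"start")
rect((X>640)&(X<710)&(Y>-110)&(Y<-50)&(Z>108)&(Z<140),"stop")
c=(X>380)&(X<520)&(Y>285)&(Y<400)
rect(c&(Z>3.5)&(Z<50),"carrier"); rect(c&(Z>15),"rib")
c=(X>430)&(X<600)&(Y>-360)&(Y<-240)
rect(c&(Z>3.5)&(Z<50),"spare"); rect(c&(Z>15),"sparerib")
print("table z",np.median(Z[(X>380)&(X<450)&(Y>50)&(Y<150)]))
for nm in("carrier_centre","scanner"):
    for q in optics.silhouettes("top",nm)[:3]:
        r=cv2.minAreaRect(np.argwhere(q["mask"])[:,::-1].astype(np.float32)); print(nm,q["conf"],q["at"],r)
        bp=np.array([at_z("top",b,8 if nm[0]=="c" else 17)[:2] for b in cv2.boxPoints(r)]); print(bp.round(1),bp.mean(0))
a=cv2.resize(im[120:265,190:250+40],None,fx=5,fy=5,interpolation=cv2.INTER_CUBIC)[300:]
b=cv2.resize(im[125:265,285:380],None,fx=4,fy=4,interpolation=cv2.INTER_CUBIC)
a=a[:425]; h=560; o=np.zeros((h,a.shape[1]//2+180+b.shape[1],3),np.uint8)
a=a[:, :400]; o=np.zeros((h,400+b.shape[1],3),np.uint8); o[:a.shape[0],:400]=a; o[:,400:]=b
cv2.imwrite("pics/crop0.png",o)
E
```

```text
head 2637 [705.8 -44.4] [189.7 145.8] 80.2 zmed 100.1
whole 6607 [605.3 -26.6] [190.2 349.7] 79.94 zmed 28.6
knob 32 [590.6 -24.2] [15.8 15.6] 2.41 zmed 61.3
key 75 [532.7 -93.4] [24.6 31.6] 80.43 zmed 33.4
start 135 [673.8  -1.9] [40.9 44.7] 0.23 zmed 120.4
stop 92 [658.7 -76.4] [32.6 30.4] 35.37 zmed 113.3
carrier 613 [444.9 344.1] [96.1 78.3] 3.36 zmed 7.5
rib 79 [445.4 345. ] [44.  14.1] 4.17 zmed 29.1
spare 303 [ 515.7 -321.2] [92.5 74.6] 12.63 zmed 8.1
sparerib 73 [ 518.  -322.2] [45.2 13.4] 15.49 zmed 28.5
table z 0.08534446132223016
carrier_centre 0.96 [255.3, 250.0] ((255.16436767578125, 249.93833923339844), (27.724796295166016, 23.255725860595703), 24.443954467773438)
[[426.4 263.5]
 [492.8 236.7]
 [457.3 155.9]
 [391.6 183.4]] [442.0274194  209.86872455]
carrier_centre 0.88 [213.0, 247.5] ((212.01502990722656, 248.67262268066406), (30.190420150756836, 24.429550170898438), 85.03025817871094)
[[488.3 390.3]
 [495.6 314.1]
 [401.9 300.2]
 [394.9 375.2]] [445.15879229 344.92691463]
carrier_centre 0.29 [422.3, 226.4] ((423.2000427246094, 226.89999389648438), (27.802736282348633, 21.838741302490234), 74.74488067626953)
[[ 551.7 -276. ]
 [ 570.9 -344.2]
 [ 485.  -362.9]
 [ 466.4 -295.6]] [ 518.51413205 -319.66288984]
scanner 0.63 [334.0, 197.7] ((331.2953186035156, 195.99330139160156), (62.56271743774414, 117.7105941772461), 10.007980346679688)
[[ 446.2   99.5]
 [ 829.3   41.1]
 [ 792.9 -162.6]
 [ 414.1  -91.7]] [620.66603071 -28.44921373]
```

View pics/crop0.png

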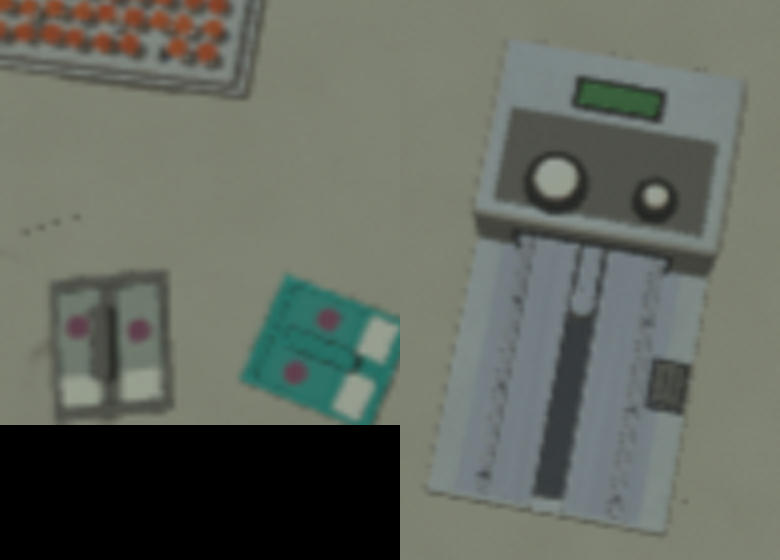

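Scanner pose: origin (605,-26.6), yaw -10°. The head, whole body, key, knob and start button all agree to within 2 mm. The carrier is at (445,345) with yaw about 4°. I move first to the release key with the fingers shut.

Request:
{"api": "send_rows", "payload": {"targets": [[[0, 0, 0.01, 0.094, -0.194, -0.02, 1], [0, 0, 0.01, 0.094, -0.194, -0.02, 1], [0, 0, 0.01, 0.094, -0.194, -0.02, 1], [0, 0, 0.01, 0.094, -0.194, -0.02, 1], [0, 0, 0.01, 0.094, -0.194, -0.02, 1], [0, 0, 0.01, 0.094, -0.194, -0.02, 1], [0, 0, 0.01, 0.094, -0.194, -0.02, 1], [0, 0, 0.01, 0.094, -0.194, -0.02, 1], [0, 0, 0.01, 0.094, -0.194, -0.02, 1], [0, 0, 0.01, 0.094, -0.194, -0.02, 1], [0, 0, 0.01, 0.094, -0.194, -0.02, 1], [0, 0, 0.01, 0.094, -0.194, -0.02, 1]]], "grip_force": 10}}

```text
time_s: 2.0
ee_pos: [458.5, 58.7, 136.5]
ee_rot: [180.0, 0.0, 167.0]
force: [0.0, 0.3, 0.0]
gripper_width: 0.5
gripper_force: 0.0
```

Request:
{"api": "send_rows", "payload": {"targets": [[[0, 0, 0.009, 0.094, -0.194, -0.05, 1], [0, 0, 0.009, 0.094, -0.194, -0.05, 1], [0, 0, 0.009, 0.094, -0.194, -0.05, 1], [0, 0, 0.009, 0.094, -0.194, -0.05, 1], [0, 0, 0, 0, 0, 0, 1], [0, 0, 0, 0, 0, 0, 1], [0, 0, 0, 0, 0, 0, 1]]]}}

```text
time_s: 2.7
ee_pos: [532.5, -93.9, 96.6]
ee_rot: [180.0, -0.0, 170.2]
force: [0.3, -0.3, -0.4]
gripper_width: 0.9
gripper_force: 0.0
```

Request:
{"api": "send_rows", "payload": {"targets": [[[0, 0, 0, 0, -0.006, -0.07, 1], [0, 0, 0, 0, 0, -0.07, 1], [0, 0, 0, 0, 0, -0.07, 1], [0, 0, 0, 0, 0, -0.07, 1], [0, 0, 0, 0, 0, -0.02, 1], [0, 0, 0, 0, 0, -0.02, 1], [0, 0, 0, 0, 0, -0.02, 1], [0, 0, 0, 0, 0, -0.02, 1], [0, 0, 0, 0, 0, 0, 1], [0, 0, 0, 0, 0, 0, 1]]]}}

```text
time_s: 3.7
ee_pos: [533.2, -96.0, 24.5]
ee_rot: [180.0, 0.0, 170.2]
force: [-0.6, 0.2, -1.1]
gripper_width: 0.4
gripper_force: 0.0
```

```bash
python3 - <<'E'
from h import *
im,d=optics.grab_frame("top"); cv2.imwrite("pics/top1.png",im[:,:,::-1])
s=env.state(); print(s["time_s"],s["force"],s["ee_pos"])
im2,_=optics.grab_frame("scene")
a=cv2.resize(im[125:265,285:380],None,fx=4,fy=4,interpolation=cv2.INTER_CUBIC)
b=cv2.resize(im2[160:260,260:410],(400,267),interpolation=cv2.INTER_CUBIC)
o=np.zeros((560,780,3),np.uint8); o[:,:380]=a; o[:267,380:]=b; cv2.imwrite("pics/crop1.png",o[:,:,::-1])
print(env.state()["force"])
E
```

```text
3.75 [-0.60163048 -0.32564759 -0.74591897] [533.25976386 -96.07066442  24.6071483 ]
[-0.81010297  0.39816134 -0.92196996]
```

View pics/crop1.png

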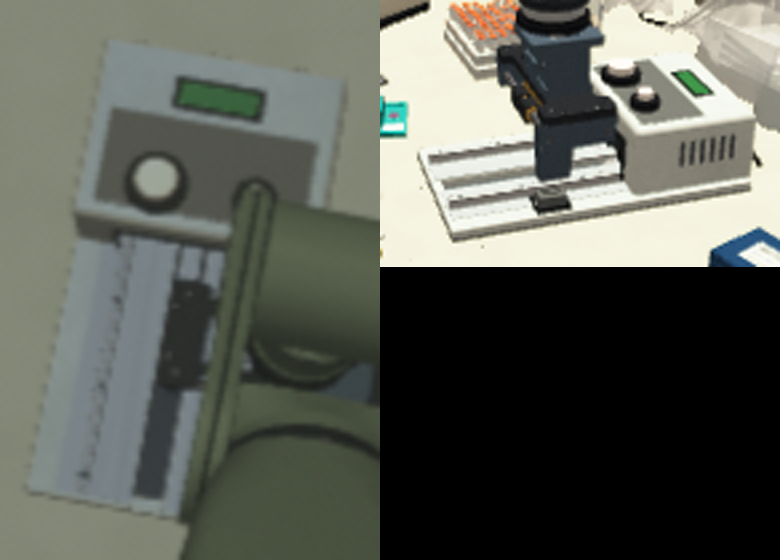

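```bash
python3 - <<'E'
from h import *
def c(p): q=proj("scene",p); return np.round([(q[0]-260)*400/150+380,(q[1]-160)*2.67],0)
print("tcp",c([533.2,-96,24.6]),"keytop",c([532.6,-92,34]),"keydown",c([532.6,-92,24]))
im,d=optics.grab_frame("scene"); P=cloud("scene",d)
for row in range(214,242,2): print(row,[tuple(int(x) for x in P[row,col]) for col in (318,322,325,328,332)])
E
```

```text
tcp [551. 201.] keytop [549. 192.] keydown [549. 199.]
214 [(517, -89, 94), (487, -170, 141), (497, -168, 138), (504, -172, 138), (513, -177, 138)]
216 [(517, -89, 88), (487, -170, 136), (496, -171, 134), (538, -110, 93), (596, -28, 38)]
218 [(518, -86, 80), (521, -106, 89), (529, -109, 88), (539, -107, 85), (595, -29, 32)]
220 [(519, -85, 73), (522, -104, 81), (529, -109, 82), (539, -108, 79), (593, -33, 27)]
222 [(518, -86, 67), (520, -107, 77), (530, -106, 74), (539, -107, 72), (605, -12, 6)]
224 [(516, -90, 63), (522, -104, 69), (531, -104, 66), (539, -107, 66), (590, -39, 17)]
226 [(546, -30, 17), (523, -101, 60), (530, -106, 61), (539, -107, 59), (79, -956, 625)]
228 [(541, -41, 17), (542, -64, 29), (549, -71, 31), (558, -72, 29), (570, -75, 27)]
230 [(527, -68, 28), (532, -84, 35), (539, -89, 36), (547, -93, 36), (570, -75, 20)]
232 [(520, -83, 32), (528, -92, 34), (535, -98, 35), (543, -101, 35), (568, -79, 16)]
234 [(520, -83, 25), (524, -99, 32), (532, -103, 32), (542, -102, 28), (562, -90, 16)]
236 [(517, -88, 21), (524, -99, 25), (533, -101, 24), (541, -104, 23), (557, -99, 16)]
238 [(514, -94, 19), (521, -105, 23), (531, -105, 20), (541, -105, 17), (551, -110, 17)]
240 [(511, -99, 16), (522, -103, 15), (530, -107, 15), (538, -110, 14), (551, -110, 10)]
```

Camera depth puts the fingertips at z≈57, while the reported TCP is at 24.6. There is no contact force and the key is still up (34). So the real tips sit about 32 mm higher than reported. I'll descend in guarded steps and use the contact to calibrate this.

Request:
{"api": "send_rows", "payload": {"targets": [[[0, 0, 0, 0, 0, -0.03, 1], [0, 0, 0, 0, 0, -0.03, 1], [0, 0, 0, 0, 0, -0.02, 1], [0, 0, 0, 0, 0, 0, 1], [0, 0, 0, 0, 0, 0, 1]]]}}

```text
time_s: 4.35
ee_pos: [533.0, -95.9, 8.1]
ee_rot: [180.0, -0.0, 170.2]
force: [0.6, 0.4, -0.7]
gripper_width: 0.5
gripper_force: 0.0
```

```bash
python3 - <<'E'
from h import *
im,d=optics.grab_frame("scene"); P=cloud("scene",d)
s=env.state(); print(s["force"],s["ee_pos"],s["qpos"])
for row in range(222,240): print(row,[tuple(int(x) for x in P[row,col]) for col in (322,325,328)])
E
```

```text
[ 0.9079595   0.48951204 -0.54886151] [533.14600053 -95.9887594    8.35381616] [-1.14265718e+01  2.52803766e+01  1.07517602e+02  7.77784921e-03
  4.71998180e+01 -9.16473333e+01]
222 [(486, -172, 119), (530, -106, 74), (540, -106, 71)]
223 [(522, -104, 72), (528, -109, 73), (540, -106, 68)]
224 [(520, -108, 71), (528, -111, 70), (537, -111, 68)]
225 [(522, -104, 65), (527, -111, 67), (540, -106, 62)]
226 [(521, -106, 63), (531, -105, 60), (540, -106, 58)]
227 [(522, -103, 58), (530, -107, 58), (540, -106, 55)]
228 [(522, -104, 55), (530, -106, 54), (541, -105, 51)]
229 [(520, -107, 54), (530, -106, 51), (538, -110, 51)]
230 [(522, -102, 48), (531, -104, 46), (540, -106, 45)]
231 [(522, -103, 45), (530, -107, 45), (540, -106, 41)]
232 [(523, -101, 40), (533, -100, 37), (543, -101, 35)]
233 [(525, -98, 35), (533, -100, 34), (542, -101, 32)]
234 [(524, -100, 33), (533, -100, 30), (542, -102, 29)]
235 [(525, -97, 28), (534, -100, 27), (541, -105, 27)]
236 [(524, -99, 26), (534, -100, 23), (541, -105, 24)]
237 [(524, -100, 22), (533, -101, 21), (540, -106, 22)]
238 [(522, -104, 22), (530, -106, 21), (540, -106, 18)]
239 [(520, -108, 22), (531, -105, 17), (541, -105, 14)]
```

Request:
{"api": "send_rows", "payload": {"targets": [[[0, 0, 0, 0, 0, -0.02, 1], [0, 0, 0, 0, 0, -0.02, 1], [0, 0, 0, 0, 0, 0, 1], [0, 0, 0, 0, 0, 0, 1]]]}}

```text
time_s: 4.8
ee_pos: [532.7, -95.9, 0.1]
ee_rot: [180.0, -0.0, 170.2]
force: [0.4, 0.2, -0.5]
gripper_width: 0.6
gripper_force: 0.0
```

Request:
{"api": "send_rows", "payload": {"targets": [[[0, 0, 0, 0, 0, -0.01, 1], [0, 0, 0, 0, 0, 0, 1], [0, 0, 0, 0, 0, 0, 1]]]}}

```text
time_s: 5.1
ee_pos: [533.0, -96.0, -1.6]
ee_rot: [180.0, -0.0, 170.2]
force: [0.3, 0.3, 1.5]
gripper_width: 0.3
gripper_force: 0.6
```

Request:
{"api": "send_rows", "payload": {"targets": [[[0, 0, 0, 0, 0, -0.01, 1], [0, 0, 0, 0, 0, 0, 1], [0, 0, 0, 0, 0, 0, 1]]]}}

```text
time_s: 5.4
ee_pos: [533.0, -96.0, -3.5]
ee_rot: [180.0, -0.0, 170.2]
force: [-0.9, 0.6, 4.5]
gripper_width: 0.5
gripper_force: 1.9
```

```bash
python3 - <<'E'
from h import *
im,d=optics.grab_frame("scene"); P=cloud("scene",d)
s=env.state(); print(s["force"],s["ee_pos"],s["time_s"])
for row in range(226,242): print(row,[tuple(int(x) for x in P[row,col]) for col in (316,322,325,328,333)])
cv2.imwrite("pics/crop2.png",cv2.resize(im[190:260,270:370],(800,560),interpolation=cv2.INTER_CUBIC)[:,:,::-1])
E
```

```text
[-0.18445345  0.10693921  4.54884273] [533.00478381 -95.99608634  -3.46879586] 5.45
226 [(541, -27, 17), (488, -169, 105), (531, -104, 60), (540, -106, 58), (574, -73, 32)]
227 [(538, -33, 17), (521, -106, 60), (530, -105, 57), (539, -107, 55), (573, -76, 30)]
228 [(535, -39, 18), (521, -104, 56), (529, -107, 55), (540, -106, 51), (571, -80, 29)]
229 [(523, -64, 31), (520, -106, 54), (529, -108, 52), (537, -111, 52), (573, -76, 23)]
230 [(522, -66, 28), (521, -105, 50), (531, -104, 46), (540, -106, 45), (575, -73, 18)]
231 [(522, -65, 25), (520, -107, 48), (530, -106, 44), (539, -107, 42), (572, -77, 17)]
232 [(520, -68, 23), (521, -105, 43), (531, -105, 41), (539, -108, 39), (570, -82, 17)]
233 [(520, -68, 20), (522, -102, 38), (531, -105, 37), (539, -108, 36), (568, -85, 15)]
234 [(517, -76, 22), (522, -103, 35), (529, -108, 36), (539, -107, 33), (565, -91, 17)]
235 [(516, -77, 19), (523, -102, 31), (532, -103, 29), (541, -105, 27), (561, -99, 18)]
236 [(515, -79, 17), (524, -99, 26), (533, -100, 24), (541, -104, 24), (559, -101, 17)]
237 [(512, -85, 18), (524, -99, 22), (532, -103, 22), (539, -108, 23), (556, -106, 17)]
238 [(510, -88, 17), (521, -104, 23), (531, -104, 19), (540, -106, 18), (555, -110, 16)]
239 [(509, -91, 16), (522, -103, 18), (531, -105, 17), (538, -110, 17), (553, -113, 15)]
240 [(505, -99, 18), (521, -105, 16), (530, -107, 15), (539, -108, 12), (554, -112, 10)]
241 [(504, -102, 16), (521, -105, 13), (530, -107, 12), (538, -109, 10), (554, -110, 6)]
```

View pics/crop2.png

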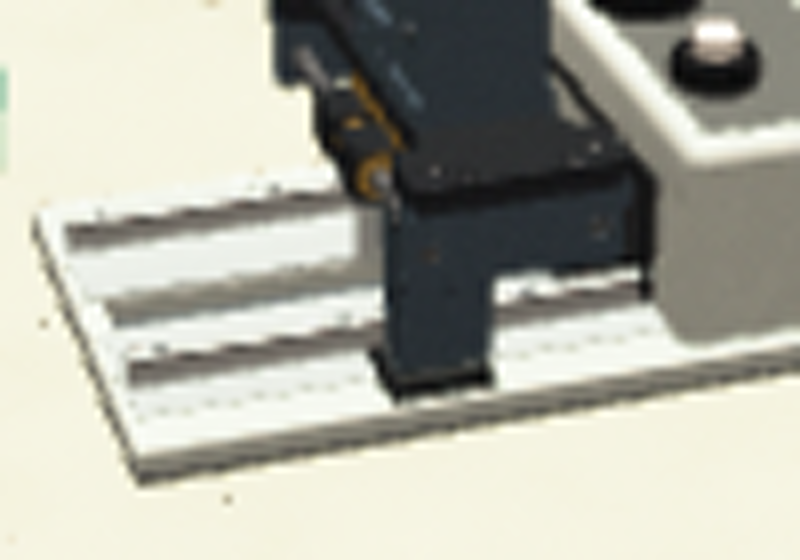

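The crop shows the fingertips on the key at about (440,385) and the carriage still in. I keep pressing in small steps.

Request:
{"api": "send_rows", "payload": {"targets": [[[0, 0, 0, 0, 0, -0.01, 1], [0, 0, 0, 0, 0, 0, 1], [0, 0, 0, 0, 0, 0, 1]]]}}

```text
time_s: 5.75
ee_pos: [533.0, -96.0, -5.3]
ee_rot: [180.0, 0.0, 170.2]
force: [-2.4, -0.2, 6.9]
gripper_width: 0.0
gripper_force: 3.2
```

Request:
{"api": "send_rows", "payload": {"targets": [[[0, 0, 0, 0, 0, -0.01, 1], [0, 0, 0, 0, 0, 0, 1], [0, 0, 0, 0, 0, 0, 1]]]}}

```text
time_s: 6.05
ee_pos: [533.1, -96.0, -5.6]
ee_rot: [180.0, 0.0, 170.2]
force: [-6.3, 0.7, 18.6]
gripper_width: 0.5
gripper_force: 9.6
```

```bash
cat >> h.py <<'E'
Rz=lambda a:np.array([[np.cos(a),-np.sin(a)],[np.sin(a),np.cos(a)]])
O=np.array([605.1,-26.6]); A=np.radians(-10)
def W(x,y): return O+Rz(A)@[x,y]
def S(p): return (np.asarray(p)[...,:2]-O)@Rz(A)   # world->scanner
E
python3 - <<'E'
from h import *
print(W(-165,0),W(-55,0),W(-60,-77))
for n in("scene","top"):
    im,d=optics.grab_frame(n); P=cloud(n,d); s=S(P)
    for lo,hi in((-190,-140),(-140,-100),(-100,-50),(-50,-5)):
        m=(s[...,0]>lo)&(s[...,0]<hi)&(abs(s[...,1])<42)&(P[...,2]>-5); z=P[...,2][m]; print(n,lo,hi,m.sum(),np.percentile(z,[5,50,95]).round(0) if m.sum() else "")
    for q in optics.place_of(n,"knob_top")[:2]: print(q, at_z(n,q["at"],62).round(0))
    cv2.imwrite(f"pics/{n}3.png",im[:,:,::-1])
print(env.state()["force"])
E
```

```text
[442.60672075   2.05194932] [550.93557358 -17.04935023] [532.64062514 -92.01130632]
scene -190 -140 295 [-1. 16. 61.]
scene -140 -100 147 [ 6. 19. 30.]
scene -100 -50 344 [ 17.  32. 146.]
scene -50 -5 5 [23. 26. 28.]
{'at': [287.5, 216.6], 'conf': 0.72} [458.  -8.  62.]
top -190 -140 621 [ -2.  21. 533.]
top -140 -100 422 [  7.  23. 490.]
top -100 -50 595 [ 22. 144. 448.]
top -50 -5 331 [ 21. 143. 404.]
{'at': [322.9, 247.0], 'conf': 0.82} [448.  -2.  62.]
[-4.63631099  0.71684447 18.83038866]
```

The carriage is out, with the knob at scanner x≈-160. From full key travel and the images, the real tips are about 30 mm above the reported z. I raise the tool and go to the carrier.

Request:
{"api": "send_rows", "payload": {"targets": [[[0, 0, 0, 0, 0, 0.18, 1], [0, 0, 0, 0, 0, 0.18, 1], [0, 0, 0, 0, 0, 0.18, 1]]]}}

```text
time_s: 6.55
ee_pos: [532.9, -95.9, 101.0]
ee_rot: [180.0, -0.0, 170.2]
force: [1.3, -0.4, -0.2]
gripper_width: 0.3
gripper_force: 0.0
```

Request:
{"api": "send_rows", "payload": {"targets": [[[0, 0, 0.013, -0.037, 0.184, 0, 0], [0, 0, 0.013, -0.037, 0.184, 0, 0], [0, 0, 0.013, -0.037, 0.184, 0, 0], [0, 0, 0.013, -0.037, 0.184, 0, 0], [0, 0, 0.013, -0.037, 0.184, 0, 0], [0, 0, 0.013, -0.037, 0.184, 0, 0], [0, 0, 0.013, -0.037, 0.184, 0, 0], [0, 0, 0.013, -0.037, 0.184, 0, 0], [0, 0, 0.013, -0.037, 0.184, 0, 0], [0, 0, 0.013, -0.037, 0.184, 0, 0], [0, 0, 0.013, -0.037, 0.184, 0, 0], [0, 0, 0.013, -0.037, 0.184, 0, 0]]]}}

```text
time_s: 7.75
ee_pos: [443.8, 347.2, 99.8]
ee_rot: [180.0, 0.0, -175.7]
force: [1.0, -0.1, 0.2]
gripper_width: 45.3
gripper_force: 0.0
```

Request:
{"api": "send_rows", "payload": {"targets": [[[0, 0, 0, 0, 0, -0.2, 0], [0, 0, 0, 0, 0, 0, 0], [0, 0, 0, 0, 0, 0, 0], [0, 0, 0, 0, 0, 0, 0]]]}}

```text
time_s: 8.15
ee_pos: [445.1, 345.5, 61.4]
ee_rot: [179.9, 0.1, -175.8]
force: [0.8, 0.7, -0.8]
gripper_width: 45.8
gripper_force: 0.0
```

```bash
python3 - <<'E'
from h import *
s=env.state(); e=s["ee_pos"]; print(e,s["ee_rot"],s["gripper_width"],s["force"])
for n in("scene","top"):
    im,d=optics.grab_frame(n); P=cloud(n,d); Q=P-e
    cv2.imwrite(f"pics/{n}4.png",im[:,:,::-1])
    m=(abs(Q[...,0])<60)&(abs(Q[...,1])<70)&(P[...,2]>38)&(P[...,2]<400)
    q=Q[m]; print(n,m.sum())
    for lo in range(-30,120,8):
        k=(q[:,2]>=lo)&(q[:,2]<lo+8)
        if k.sum()>2: print(lo,k.sum(),q[k].min(0).round(0),q[k].max(0).round(0))
    u,v=proj(n,e+[0,0,30]).astype(int); print(u,v)
    if n=="scene": cv2.imwrite("pics/crop4.png",cv2.resize(im[v-60:v+25,u-60:u+60],(790,560),interpolation=cv2.INTER_CUBIC)[:,:,::-1])
E
```

```text
[445.14860927 345.49383267  61.43272402] [ 1.79947901e+02  8.16484709e-02 -1.75801182e+02] 45.82769570219022 [ 0.78774705  0.72655682 -0.76881428]
scene 1713
26 12 [-18. -34.  30.] [15. 24. 34.]
34 28 [-17. -35.  34.] [18. 25. 42.]
42 36 [-19. -37.  42.] [18. 32. 50.]
50 27 [-20. -43.  50.] [19. 27. 57.]
58 35 [-20. -39.  58.] [19. 23. 66.]
66 33 [-19. -40.  66.] [20. 31. 74.]
74 32 [-19. -42.  75.] [20. 33. 82.]
82 25 [-18. -42.  82.] [20. 31. 89.]
90 7 [-20. -42.  90.] [15. 23. 92.]
106 6 [-42. -51. 107.] [-22.  69. 114.]
114 27 [-41. -54. 114.] [-10.  69. 122.]
245 168
top 790
114 4 [-42. -52. 116.] [-31.  69. 121.]
203 246
```

View pics/crop4.png

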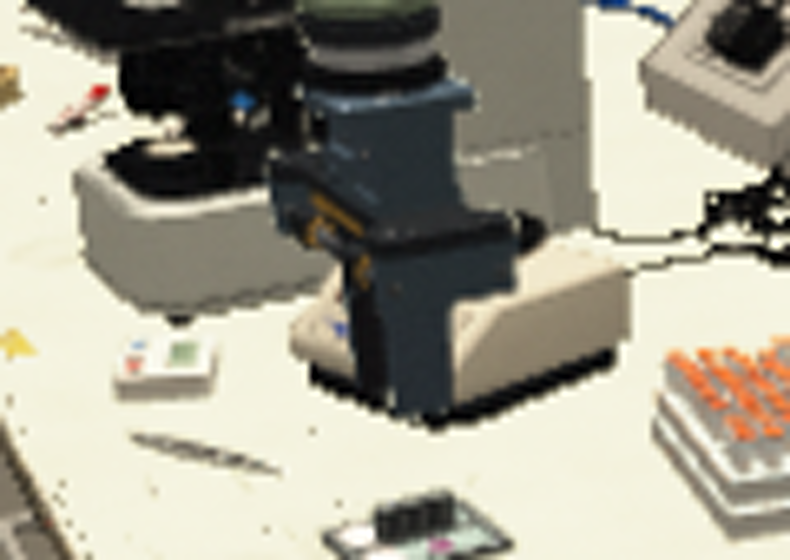

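The view shows the open fingers (crop 400,410) straight above the loaded carrier's rib. The point cloud puts the tip offset at 30 mm, consistent with the body starting 79 mm further up. I descend to a reported z of -17 (real 13) and grip.

Request:
{"api": "send_rows", "payload": {"targets": [[[0, 0, 0, 0, 0, -0.1, 0], [0, 0, 0, 0, 0, -0.1, 0], [0, 0, 0, 0, 0, -0.1, 0], [0, 0, 0, 0, -0.002, -0.046, 0], [0, 0, 0, 0, -0.002, -0.046, 0], [0, 0, 0, 0, 0, 0, 0], [0, 0, 0, 0, 0, 0, 0]]]}}

```text
time_s: 8.95
ee_pos: [444.8, 345.1, -17.4]
ee_rot: [180.0, 0.1, -175.8]
force: [0.5, 0.3, 0.5]
gripper_width: 45.7
gripper_force: 0.0
```

Request:
{"api": "send_rows", "payload": {"targets": [[[0, 0, 0, 0, 0, 0, 0.5], [0, 0, 0, 0, 0, 0, 1], [0, 0, 0, 0, 0, 0, 1], [0, 0, 0, 0, 0, 0, 1], [0, 0, 0, 0, 0, 0, 1], [0, 0, 0, 0, 0, 0, 1]]], "grip_force": 20}}

```text
time_s: 9.55
ee_pos: [444.5, 345.2, -17.7]
ee_rot: [180.0, 0.0, -175.8]
force: [0.5, 1.3, 2.0]
gripper_width: 12.1
gripper_force: 20.0
```

Request:
{"api": "send_rows", "payload": {"targets": [[[0, 0, 0, 0, 0, 0.05, 1], [0, 0, 0, 0, 0, 0.12, 1], [0, 0, 0, 0, 0, 0.15, 1], [0, 0, 0, 0, 0, 0.12, 1]]]}}

```text
time_s: 9.95
ee_pos: [444.3, 344.7, 71.7]
ee_rot: [180.0, 0.0, -175.7]
force: [0.1, -0.1, -1.4]
gripper_width: 12.2
gripper_force: 20.0
```

Request:
{"api": "send_rows", "payload": {"targets": [[[0, 0, -0.013, 0.044, -0.151, 0, 1], [0, 0, -0.013, 0.044, -0.151, 0, 1], [0, 0, -0.013, 0.044, -0.151, 0, 1], [0, 0, -0.013, 0.044, -0.151, 0, 1], [0, 0, -0.013, 0.044, -0.151, 0, 1], [0, 0, -0.013, 0.044, -0.151, 0, 1], [0, 0, -0.013, 0.044, -0.151, 0, 1], [0, 0, -0.013, 0.044, -0.151, 0, 1], [0, 0, -0.013, 0.044, -0.151, 0, 1], [0, 0, -0.013, 0.044, -0.151, 0, 1], [0, 0, -0.013, 0.044, -0.151, 0, 1], [0, 0, -0.013, 0.044, -0.151, 0, 1]]]}}

```text
time_s: 11.15
ee_pos: [549.7, -19.0, 70.4]
ee_rot: [-180.0, -0.0, 170.2]
force: [0.8, 0.5, -1.3]
gripper_width: 12.1
gripper_force: 20.0
```

Request:
{"api": "send_rows", "payload": {"targets": [[[0, 0, 0, 0, 0, 0, 1], [0, 0, 0, 0, 0, 0, 1]]]}}

```text
time_s: 11.35
ee_pos: [549.5, -18.0, 70.1]
ee_rot: [180.0, -0.0, 170.1]
force: [0.1, 1.3, -0.9]
gripper_width: 11.6
gripper_force: 20.0
```

```bash
python3 - <<'E'
from h import *
s=env.state(); e=s["ee_pos"]; print(e,s["ee_rot"],s["gripper_width"],s["force"], "tcp in scanner",S(e))
for n in("scene","top"):
    im,d=optics.grab_frame(n); P=cloud(n,d); sc=S(P); Z=P[...,2]
    cv2.imwrite(f"pics/{n}5.png",im[:,:,::-1]); np.save(n+"5.npy",d)
    m=(abs(sc[...,0]+55)<70)&(abs(sc[...,1])<60)&(Z>80)&(Z<104)
    k=sc[m]; print(n,m.sum(),np.percentile(k,[1,50,99],axis=0).round(1).tolist() if m.sum() else "", np.median(Z[m]) if m.sum() else "")
    if m.sum()>20: print(cv2.minAreaRect(k.astype(np.float32)))
    m=(sc[...,0]>-190)&(sc[...,0]<-140)&(abs(sc[...,1])<20)&(Z>50)&(Z<70); print("knob",m.sum(), sc[m].mean(0) if m.sum() else "")
    for nm in("tray_seat","knob_top"):
        for q in optics.place_of(n,nm)[:1]: print(nm,q["conf"],S(at_z(n,q["at"],25 if nm[0]=="t" else 62)))
    u,v=proj(n,e).astype(int); 
    if n=="scene": cv2.imwrite("pics/crop5.png",cv2.resize(im[170:260,260:380],(790,590),interpolation=cv2.INTER_CUBIC)[:,:,::-1])
E
```

```text
[549.47680792 -18.02658127  70.09263553] [ 1.79983497e+02 -4.30661039e-02  1.70128817e+02] 11.566957959673879 [ 0.07473481  1.31088946 -0.9333774 ] tcp in scanner [-56.26690934  -1.21569671]
scene 314 [[-98.5, -40.1], [-62.2, -15.7], [-11.7, 32.2]] 94.88675592502904
((-55.23989486694336, -4.6407623291015625), (88.03607177734375, 77.04580688476562), 1.246116280555725)
knob 39 [-164.03275374   -3.48564147]
tray_seat 0.57 [-63.6192909   -9.70783888]
knob_top 0.76 [-154.43821628   -5.63807509]
top 10 [[-81.9, -8.3], [-78.4, 4.3], [-73.6, 31.8]] 94.70573208571469
knob 0 
knob_top 0.33 [  98.73784121 -280.29281609]
```

View pics/crop5.png

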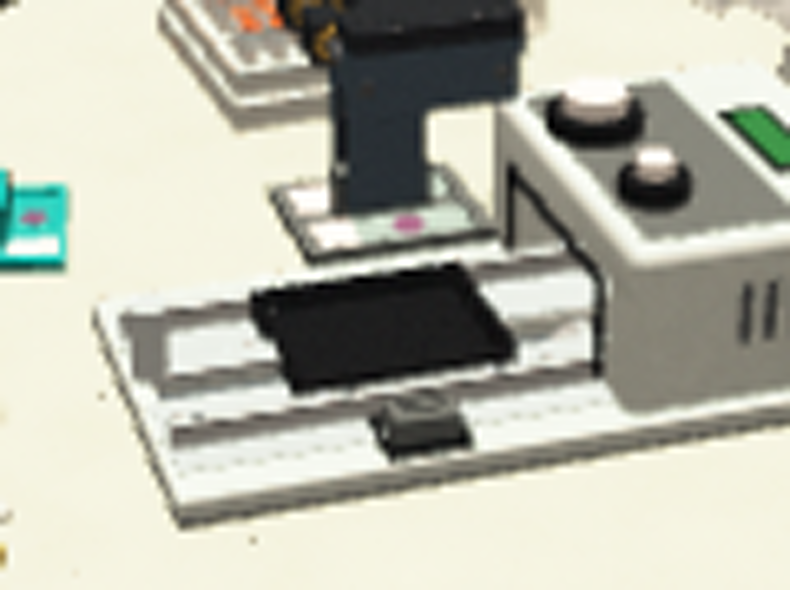

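The carrier hangs level in the gripper (crop 380,215) over the black tray (385,325), about 1 mm off centre. I correct that and lower with force checks.

Request:
{"api": "send_rows", "payload": {"targets": [[[0, 0, 0, 0.0035, 0.0055, -0.05, 1], [0, 0, 0, 0, 0, -0.05, 1], [0, 0, 0, 0, 0, -0.05, 1], [0, 0, 0, 0, 0, -0.05, 1], [0, 0, 0, 0, 0, -0.05, 1], [0, 0, 0, 0, 0, 0, 1], [0, 0, 0, 0, 0, 0, 1]]]}}

```text
time_s: 12.35
ee_pos: [550.5, -16.5, 19.6]
ee_rot: [180.0, -0.0, 170.2]
force: [0.6, -0.0, -1.7]
gripper_width: 11.7
gripper_force: 20.0
```

Request:
{"api": "send_rows", "payload": {"targets": [[[0, 0, 0, 0, 0, -0.015, 1], [0, 0, 0, 0, 0, -0.015, 1], [0, 0, 0, 0, 0, -0.015, 1], [0, 0, 0, 0, 0, 0, 1], [0, 0, 0, 0, 0, 0, 1]]]}}

```text
time_s: 12.85
ee_pos: [550.5, -16.5, 11.0]
ee_rot: [180.0, -0.0, 170.2]
force: [0.2, 0.3, -0.0]
gripper_width: 11.6
gripper_force: 20.0
```

Request:
{"api": "send_rows", "payload": {"targets": [[[0, 0, 0, 0, 0, -0.008, 1], [0, 0, 0, 0, 0, -0.008, 1], [0, 0, 0, 0, 0, 0, 1], [0, 0, 0, 0, 0, 0, 1]]]}}

```text
time_s: 13.25
ee_pos: [550.5, -16.5, 7.7]
ee_rot: [180.0, -0.0, 170.2]
force: [0.3, -0.8, -0.7]
gripper_width: 12.0
gripper_force: 20.0
```

```bash
python3 - <<'E'
from h import *
s=env.state(); print(s["ee_pos"],s["force"])
im,d=optics.grab_frame("scene"); P=cloud("scene",d); sc=S(P); Z=P[...,2]
m=(abs(sc[...,0]+55)<48)&(sc[...,1]<-18)&(sc[...,1]>-34)&(Z>20)&(Z<45); print(np.median(Z[m]),m.sum(),np.percentile(Z[m],[10,90]))
E
```

```text
[550.52351922 -16.46562976   7.7154776 ] [ 0.30958963 -0.77666238 -0.748001  ]
32.40681732988442 74 [30.95420525 34.30531169]
```

The carrier's top is at z≈32.4 against an expected 33 when seated. I release and rise.

Request:
{"api": "send_rows", "payload": {"targets": [[[0, 0, 0, 0, 0, -0.003, 0.7], [0, 0, 0, 0, 0, 0, 0.5], [0, 0, 0, 0, 0, 0, 0.4], [0, 0, 0, 0, 0, 0, 0.4], [0, 0, 0, 0, 0, 0, 0.4]]]}}

```text
time_s: 13.8
ee_pos: [550.6, -16.5, 7.3]
ee_rot: [180.0, 0.0, 170.2]
force: [0.8, -0.2, -0.4]
gripper_width: 27.2
gripper_force: 0.0
```

Request:
{"api": "send_rows", "payload": {"targets": [[[0, 0, 0, 0, 0, 0.03, 0.4], [0, 0, 0, 0, 0, 0.1, 0.4], [0, 0, 0, 0, 0, 0.15, 0.4], [0, 0, 0, 0, 0, 0.15, 0.4], [0, 0, 0, 0, 0, 0, 0.4], [0, 0, 0, 0, 0, 0, 0.4]]]}}

```text
time_s: 14.4
ee_pos: [550.8, -16.5, 93.9]
ee_rot: [180.0, 0.1, 170.2]
force: [0.3, -0.4, -1.1]
gripper_width: 27.2
gripper_force: 0.0
```

```bash
python3 - <<'E'
from h import *
s=env.state(); e=s["ee_pos"]; print(e,s["gripper_width"],s["force"])
im,d=optics.grab_frame("scene"); P=cloud("scene",d); sc=S(P); Z=P[...,2]
for a,b in((-95,-75),(-75,-35),(-35,-15)):
  for c,f in((-34,-10),(10,34)):
    m=(sc[...,0]>a)&(sc[...,0]<b)&(sc[...,1]>c)&(sc[...,1]<f)&(Z>15)&(Z<60); print(a,c,m.sum(),np.median(Z[m]) if m.sum() else "")
m=(abs(sc[...,0]+55)<40)&(abs(sc[...,1])<15)&(Z>46)&(Z<62); print("rib",m.sum(),sc[m].mean(0),sc[m].min(0),sc[m].max(0),Z[m].max())
cv2.imwrite("pics/crop6.png",cv2.resize(im[170:260,260:380],(790,590),interpolation=cv2.INTER_CUBIC)[:,:,::-1])
E
```

```text
[550.79932067 -16.49441555  93.89818429] 27.159454246151835 [ 0.33774322 -0.37610243 -1.09808909]
-95 -34 22 31.8658595725055
-95 10 26 31.897621207236035
-75 -34 48 32.16424844634457
-75 10 6 32.655469201179756
-35 -34 23 32.819234835349995
-35 10 8 31.54149278718559
rib 65 [-54.13598752  -3.29645564] [-76.10939957  -8.68257606] [-31.76927002   7.05805492] 57.64449763371188
```

View pics/crop6.png

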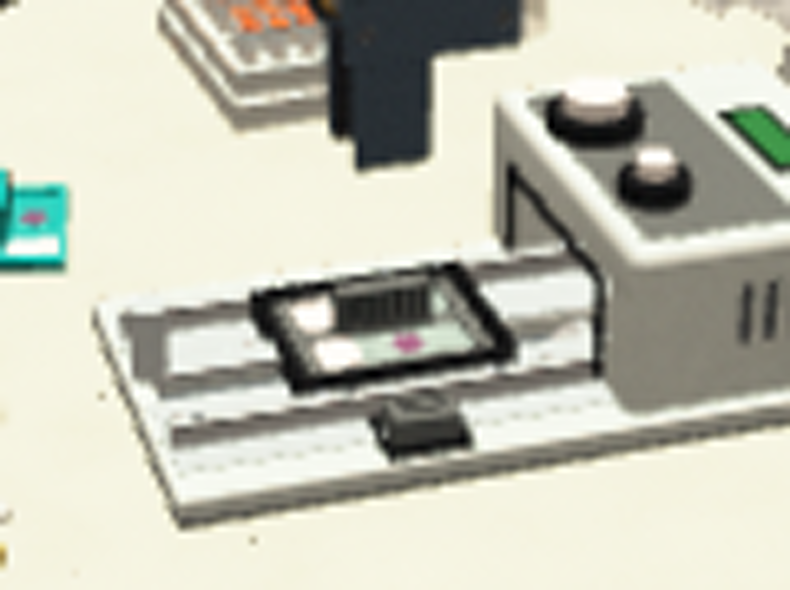

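The carrier lies flat in the tray, with all corners at z≈32 and the rib centred (crop 385,310). Next I take the shut fingers to a point in front of the knob.

Request:
{"api": "send_rows", "payload": {"targets": [[[0, 0, 0, -0.155, 0.027, 0, 1], [0, 0, 0, -0.155, 0.027, 0, 1], [0, 0, 0, -0.155, 0.027, 0, 1], [0, 0, 0, -0.155, 0.027, 0, 1], [0, 0, 0, -0.155, 0.027, 0, 1], [0, 0, 0, 0, 0, 0, 1], [0, 0, 0, 0, 0, -0.12, 1], [0, 0, 0, 0, 0, -0.12, 1], [0, 0, 0, 0, 0, -0.12, 1], [0, 0, 0, 0, 0, -0.06, 1], [0, 0, 0, 0, 0, 0, 1], [0, 0, 0, 0, 0, 0, 1]]]}}

```text
time_s: 15.65
ee_pos: [395.7, 10.5, 8.8]
ee_rot: [-180.0, -0.1, 170.2]
force: [-0.2, 0.5, 0.0]
gripper_width: 0.4
gripper_force: 0.0
```

```bash
python3 - <<'E'
from h import *
s=env.state(); e=s["ee_pos"]; print(e,s["ee_rot"],s["force"],S(e))
im,d=optics.grab_frame("scene"); P=cloud("scene",d); sc=S(P); Z=P[...,2]
m=(sc[...,0]>-195)&(sc[...,0]<-140)&(abs(sc[...,1])<25)&(Z>45)&(Z<66); print("knob?",m.sum(),sc[m].mean(0) if m.sum() else "")
m=(sc[...,0]>-250)&(sc[...,0]<-180)&(abs(sc[...,1])<45)&(Z>35)&(Z<80); k=sc[m]; print(m.sum(),k.min(0),k.max(0),Z[m].min())
E
```

```text
[395.71668144  10.46407639   8.80490599] [-1.79994201e+02 -6.25140622e-02  1.70212036e+02] [-0.23750667  0.50701467  0.03016336] [-2.12638425e+02  1.41958082e-01]
knob? 46 [-163.72109603   -3.91164346]
142 [-229.11418964  -16.24718844] [-194.43266644    6.38429632] 38.7850113171385
```

Request:
{"api": "send_rows", "payload": {"targets": [[[0, 0, 0, 0.0394, -0.0069, 0, 1], [0, 0, 0, 0.0394, -0.0069, 0, 1], [0, 0, 0, 0.0394, -0.0069, 0, 1], [0, 0, 0, 0.059, -0.0104, 0, 1], [0, 0, 0, 0.059, -0.0104, 0, 1], [0, 0, 0, 0.059, -0.0104, 0, 1], [0, 0, 0, 0.059, -0.0104, 0, 1], [0, 0, 0, 0.059, -0.0104, 0, 1], [0, 0, 0, 0.059, -0.0104, 0, 1], [0, 0, 0, 0.059, -0.0104, 0, 1], [0, 0, 0, 0.059, -0.0104, 0, 1], [0, 0, 0, 0.059, -0.0104, 0, 1]]]}}

```text
time_s: 16.9
ee_pos: [526.1, -12.5, 9.1]
ee_rot: [180.0, -0.0, 170.2]
force: [-4.8, 0.5, 1.1]
gripper_width: 0.5
gripper_force: 2.5
```

```bash
python3 - <<'E'
from h import *
s=env.state(); e=s["ee_pos"]; print(s["force"],S(e))
im,d=optics.grab_frame("scene"); P=cloud("scene",d); sc=S(P); Z=P[...,2]
m=(sc[...,0]>-75)&(sc[...,0]<0)&(abs(sc[...,1])<25)&(Z>58)&(Z<66); k=sc[m]
for lo in range(-75,0,5):
    q=k[(k[:,0]>=lo)&(k[:,0]<lo+5)]; print(lo,len(q))
E
```

```text
[-4.82127375  0.54282546  1.14701463] [-80.24885768   0.18783439]
-75 4
-70 2
-65 4
-60 3
-55 6
-50 5
-45 1
-40 0
-35 0
-30 0
-25 0
-20 0
-15 0
-10 0
-5 0
```

Request:
{"api": "send_rows", "payload": {"targets": [[[0, 0, 0, 0.0295, -0.0052, 0, 1], [0, 0, 0, 0.0295, -0.0052, 0, 1], [0, 0, 0, 0.0295, -0.0052, 0, 1], [0, 0, 0, 0.0295, -0.0052, 0, 1], [0, 0, 0, 0.0295, -0.0052, 0, 1], [0, 0, 0, 0.015, -0.0026, 0, 1], [0, 0, 0, 0, 0, 0, 1], [0, 0, 0, 0, 0, 0, 1]]]}}

```text
time_s: 17.75
ee_pos: [556.7, -18.0, 8.8]
ee_rot: [-180.0, -0.2, 170.2]
force: [-6.0, 0.9, 0.3]
gripper_width: 0.6
gripper_force: 3.2
```

Request:
{"api": "send_rows", "payload": {"targets": [[[0, 0, 0, 0.0098, -0.0017, 0, 1], [0, 0, 0, 0.0098, -0.0017, 0, 1], [0, 0, 0, 0, 0, 0, 1], [0, 0, 0, 0, 0, 0, 1]]]}}

```text
time_s: 18.15
ee_pos: [561.1, -18.7, 8.8]
ee_rot: [-180.0, -0.1, 170.2]
force: [-5.5, 0.9, -0.7]
gripper_width: 0.5
gripper_force: 2.9
```

Request:
{"api": "send_rows", "payload": {"targets": [[[0, 0, 0, 0.0098, -0.0017, 0, 1], [0, 0, 0, 0, 0, 0, 1], [0, 0, 0, 0, 0, 0, 1]]]}}

```text
time_s: 18.45
ee_pos: [564.7, -19.2, 9.2]
ee_rot: [180.0, 0.1, 170.2]
force: [-1.3, 0.8, -0.9]
gripper_width: 0.5
gripper_force: 0.9
```

Request:
{"api": "send_rows", "payload": {"targets": [[[0, 0, 0, 0.005, -0.0009, 0, 1], [0, 0, 0, 0, 0, 0, 1], [0, 0, 0, 0, 0, 0, 1]]]}}

```text
time_s: 18.75
ee_pos: [565.2, -19.2, 9.3]
ee_rot: [180.0, 0.0, 170.2]
force: [-2.5, -0.3, -1.1]
gripper_width: 0.5
gripper_force: 1.2
```

Request:
{"api": "send_rows", "payload": {"targets": [[[0, 0, 0, 0.005, -0.0009, 0, 1], [0, 0, 0, 0, 0, 0, 1], [0, 0, 0, 0, 0, 0, 1]]]}}

```text
time_s: 19.05
ee_pos: [565.5, -19.4, 9.2]
ee_rot: [180.0, -0.0, 170.2]
force: [-3.4, 0.3, 0.2]
gripper_width: 0.7
gripper_force: 1.8
```

Request:
{"api": "send_rows", "payload": {"targets": [[[0, 0, 0, 0.006, -0.001, 0, 1], [0, 0, 0, 0, 0, 0, 1], [0, 0, 0, 0, 0, 0, 1]]]}}

```text
time_s: 19.35
ee_pos: [567.1, -19.6, 9.2]
ee_rot: [180.0, 0.0, 170.2]
force: [-2.5, 0.6, 0.7]
gripper_width: 0.6
gripper_force: 1.8
```

Request:
{"api": "send_rows", "payload": {"targets": [[[0, 0, 0, 0.006, -0.001, 0, 1], [0, 0, 0, 0, 0, 0, 1], [0, 0, 0, 0, 0, 0, 1]]]}}

```text
time_s: 19.65
ee_pos: [568.4, -19.9, 9.2]
ee_rot: [180.0, 0.0, 170.2]
force: [-3.4, 0.3, -0.9]
gripper_width: 0.5
gripper_force: 1.7
```

```bash
python3 - <<'E'
from h import *
s=env.state(); e=s["ee_pos"]; print(s["force"],S(e),s["time_s"])
im,d=optics.grab_frame("scene"); P=cloud("scene",d); sc=S(P); Z=P[...,2]
m=(sc[...,0]>-75)&(sc[...,0]<10)&(sc[...,1]>-40)&(sc[...,1]<25)&(Z>48)&(Z<66); k=sc[m]
for lo in range(-75,10,3):
    q=k[(k[:,0]>=lo)&(k[:,0]<lo+3)]; print(lo,len(q),q[:,1].min().round() if len(q) else "",end="; ")
m=(sc[...,0]>-85)&(sc[...,0]<-40)&(sc[...,1]<-60)&(sc[...,1]>-92)&(Z>15)&(Z<45); print("key z",np.percentile(Z[m],[50,90,98]))
E
```

```text
[-3.43331263  0.34036312 -0.93681038] [-37.34514139   0.25935267] 19.65
-75 0 ; -72 0 ; -69 0 ; -66 0 ; -63 0 ; -60 0 ; -57 2 -7.0; -54 10 -11.0; -51 5 -11.0; -48 5 -10.0; -45 5 -13.0; -42 6 -12.0; -39 3 -13.0; -36 5 -12.0; -33 5 -13.0; -30 3 -13.0; -27 5 -13.0; -24 3 -12.0; -21 4 -11.0; -18 4 -8.0; -15 7 -8.0; -12 6 -11.0; -9 5 -13.0; -6 5 -7.0; -3 2 -6.0; 0 0 ; 3 0 ; 6 0 ; 9 0 ; key z [26.36661516 34.65541322 35.51435792]
```

Request:
{"api": "send_rows", "payload": {"targets": [[[0, 0, 0, 0.008, -0.0014, 0, 1], [0, 0, 0, 0, 0, 0, 1], [0, 0, 0, 0, 0, 0, 1]]]}}

```text
time_s: 20.0
ee_pos: [570.0, -20.1, 9.2]
ee_rot: [180.0, 0.0, 170.2]
force: [-3.1, 0.8, 1.0]
gripper_width: 0.6
gripper_force: 1.6
```

Request:
{"api": "send_rows", "payload": {"targets": [[[0, 0, 0, 0.005, -0.0009, 0, 1], [0, 0, 0, 0, 0, 0, 1], [0, 0, 0, 0, 0, 0, 1]]]}}

```text
time_s: 20.3
ee_pos: [570.9, -20.3, 9.2]
ee_rot: [180.0, 0.0, 170.2]
force: [-2.2, -0.2, 0.2]
gripper_width: 0.2
gripper_force: 1.7
```

Request:
{"api": "send_rows", "payload": {"targets": [[[0, 0, 0, 0.005, -0.0009, 0, 1], [0, 0, 0, 0, 0, 0, 1], [0, 0, 0, 0, 0, 0, 1]]]}}

```text
time_s: 20.6
ee_pos: [571.2, -20.4, 9.1]
ee_rot: [180.0, -0.1, 170.2]
force: [-4.0, 1.1, 0.9]
gripper_width: 0.6
gripper_force: 2.5
```

Request:
{"api": "send_rows", "payload": {"targets": [[[0, 0, 0, 0.005, -0.0009, 0, 1], [0, 0, 0, 0, 0, 0, 1], [0, 0, 0, 0, 0, 0, 1]]]}}

```text
time_s: 20.9
ee_pos: [571.1, -20.5, 9.0]
ee_rot: [-180.0, -0.2, 170.2]
force: [-6.7, 0.8, 2.2]
gripper_width: 0.7
gripper_force: 3.5
```

The position has stalled and the force is rising, so the carriage is at its end stop. I draw back and check the latch.

Request:
{"api": "send_rows", "payload": {"targets": [[[0, 0, 0, -0.02, 0.0035, 0, 1], [0, 0, 0, -0.04, 0.007, 0, 1], [0, 0, 0, -0.06, 0.0104, 0, 1], [0, 0, 0, -0.06, 0.0104, 0, 1], [0, 0, 0, -0.03, 0.005, 0.15, 1], [0, 0, 0, 0, 0, 0.2, 1], [0, 0, 0, 0, 0, 0.2, 1], [0, 0, 0, 0, 0, 0, 1]]]}}

```text
time_s: 21.7
ee_pos: [534.6, -13.5, 125.0]
ee_rot: [179.9, 0.8, 170.2]
force: [0.9, -0.2, 0.1]
gripper_width: 0.5
gripper_force: 0.0
```

```bash
python3 - <<'E'
from h import *
s=env.state(); e=s["ee_pos"]; print(e,s["force"],S(e),s["time_s"])
im,d=optics.grab_frame("scene"); P=cloud("scene",d); sc=S(P); Z=P[...,2]
m=(sc[...,0]>-75)&(sc[...,0]<15)&(sc[...,1]>-40)&(sc[...,1]<25)&(Z>45)&(Z<66); k=sc[m]; print("knob",m.sum(),k.mean(0),k.min(0),k.max(0))
m=(sc[...,0]>-85)&(sc[...,0]<-40)&(sc[...,1]<-60)&(sc[...,1]>-92)&(Z>15)&(Z<45); print("key z",np.percentile(Z[m],[50,90,98]))
d0=np.load("scene0.npy"); P0=cloud("scene",d0); s0=S(P0); Z0=P0[...,2]
m=(s0[...,0]>-75)&(s0[...,0]<15)&(s0[...,1]>-40)&(s0[...,1]<25)&(Z0>45)&(Z0<66); k=s0[m]; print("knob at start",m.sum(),k.mean(0))
m=(s0[...,0]>-85)&(s0[...,0]<-40)&(s0[...,1]<-60)&(s0[...,1]>-92)&(Z0>15)&(Z0<45); print("key z0",np.percentile(Z0[m],[50,90,98]))
m=(abs(sc[...,0]-62)<12)&(abs(sc[...,1]-35)<12)&(Z>90)&(Z<140); print("start",np.percentile(Z[m],[10,50,90]),sc[m].mean(0),m.sum())
cv2.imwrite("pics/crop7.png",cv2.resize(im[170:260,260:410],(800,480),interpolation=cv2.INTER_CUBIC)[:,:,::-1])
E
```

```text
[534.55590321 -13.5182411  124.98958288] [ 0.88180748 -0.20299798  0.10849984] [-71.74399704   0.63316374] 21.7
knob 42 [-15.50311099  -5.05381627] [-23.08499043 -12.96950278] [-5.01316227  7.60557026]
key z [25.518567   35.40681554 36.30108096]
knob at start 43 [-14.97860639  -3.29767386]
key z0 [25.98798612 34.82202289 36.12131809]
start [113.56259393 121.61263197 122.99868994] [61.65021742 31.4231477 ] 37
```

View pics/crop7.png

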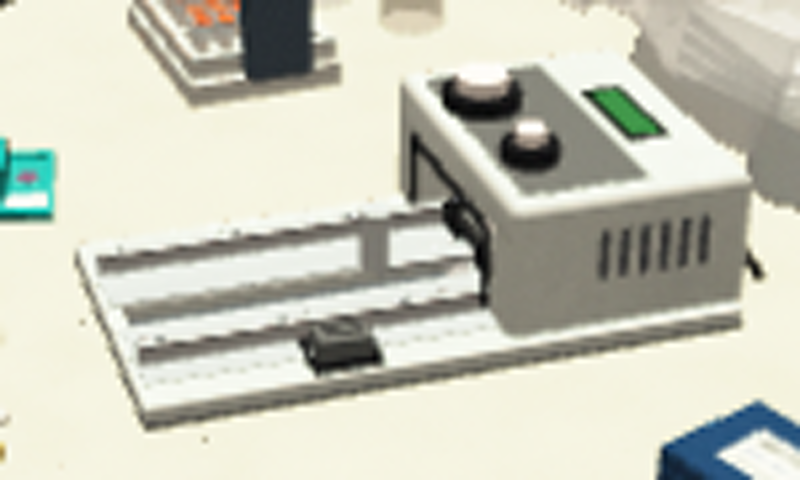

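Latched: the knob is back at scanner x≈-15, the key is up (top 35-36) and the carrier is inside the head. I go to the start button.

Request:
{"api": "send_rows", "payload": {"targets": [[[0, 0, 0, 0.138, 0.011, 0, 1], [0, 0, 0, 0.138, 0.011, 0, 1], [0, 0, 0, 0.138, 0.011, 0, 1], [0, 0, 0, 0.138, 0.011, 0, 1], [0, 0, 0, 0.138, 0.011, 0, 1], [0, 0, 0, 0, 0, -0.06, 1], [0, 0, 0, 0, 0, -0.06, 1], [0, 0, 0, 0, 0, -0.02, 1], [0, 0, 0, 0, 0, 0, 1], [0, 0, 0, 0, 0, 0, 1]]]}}

```text
time_s: 22.75
ee_pos: [667.5, -2.4, 91.5]
ee_rot: [-180.0, -0.1, 170.2]
force: [-1.9, -0.3, 1.4]
gripper_width: 0.6
gripper_force: 1.0
```

Request:
{"api": "send_rows", "payload": {"targets": [[[0, 0, 0, 0, 0, -0.01, 1], [0, 0, 0, 0, 0, -0.01, 1], [0, 0, 0, 0, 0, 0, 1], [0, 0, 0, 0, 0, 0, 1]]]}}

```text
time_s: 23.15
ee_pos: [668.4, -2.5, 87.5]
ee_rot: [-180.0, -0.0, 170.2]
force: [-3.1, 0.1, 4.2]
gripper_width: 0.6
gripper_force: 2.2
```

Request:
{"api": "send_rows", "payload": {"targets": [[[0, 0, 0, 0, 0, -0.01, 1], [0, 0, 0, 0, 0, -0.01, 1], [0, 0, 0, 0, 0, 0, 1], [0, 0, 0, 0, 0, 0, 1]]]}}

```text
time_s: 23.55
ee_pos: [668.7, -2.5, 86.5]
ee_rot: [180.0, 0.1, 170.2]
force: [-7.9, -0.6, 17.8]
gripper_width: 0.9
gripper_force: 8.8
```

Request:
{"api": "send_rows", "payload": {"targets": [[[0, 0, 0, 0, 0, -0.006, 1], [0, 0, 0, 0, 0, 0, 1], [0, 0, 0, 0, 0, 0, 1]]]}}

```text
time_s: 23.85
ee_pos: [668.8, -2.5, 86.4]
ee_rot: [180.0, 0.1, 170.2]
force: [-9.6, 0.0, 21.9]
gripper_width: 0.4
gripper_force: 11.0
```

Request:
{"api": "send_rows", "payload": {"targets": [[[0, 0, 0, 0, 0, 0.05, 1], [0, 0, 0, 0, 0, 0.15, 1], [0, 0, 0, 0, 0, 0.2, 1], [0, 0, 0, -0.1, 0.1, 0.1, 1], [0, 0, 0, -0.2, 0.1, 0, 1], [0, 0, 0, -0.2, 0.1, 0, 1], [0, 0, 0, -0.2, 0.1, 0, 1], [0, 0, 0, 0, 0, 0, 1], [0, 0, 0, 0, 0, 0, 1]]]}}

```text
time_s: 24.75
ee_pos: [529.2, 78.0, 182.2]
ee_rot: [180.0, 0.1, 170.3]
force: [0.7, 0.1, 0.4]
gripper_width: 0.3
gripper_force: 0.0
```

```bash
python3 - <<'E'
from h import *
s=env.state(); print(s["ee_pos"],s["force"],s["time_s"])
im,d=optics.grab_frame("scene"); P=cloud("scene",d); sc=S(P); Z=P[...,2]
def mk(a,b,c,f,lo,hi): return (sc[...,0]>a)&(sc[...,0]<b)&(sc[...,1]>c)&(sc[...,1]<f)&(Z>lo)&(Z<hi)
m=mk(-75,15,-40,25,45,66); print("knob",sc[m].mean(0))
m=mk(50,74,23,47,90,140); print("start",np.percentile(Z[m],[50,90]))
m=mk(-85,-40,-92,-60,15,45); print("key",np.percentile(Z[m],90))
m=mk(70,120,-40,40,20,65); print("inside",m.sum())
X,Y=P[...,0],P[...,1]; m=(X>430)&(X<600)&(Y>-380)&(Y<-240)&(Z>18)&(Z<35); print("spare rib",P[m].mean(0))
E
```

```text
[529.20679729  77.99919864 182.18867568] [0.66284727 0.13562062 0.41454026] 24.75
knob [-15.04040887  -3.67112182]
start [121.77892757 122.95954091]
key 34.880799593729236
inside 0
spare rib [ 517.2827932  -324.99342131   26.98138269]
```

```bash
python3 -c "
from workcell import env
print(env.job_done())"
```

```text
the job is handed in; nothing more can be done
None
```

I handed the job in at about 25 s. The carrier with the slides is in the tray, the carriage is latched, and the start button was pressed to its stop and is up again. The empty carrier looked unmoved; I did not re-measure the slide box or tube rack, and no verdict came back on hand-in.

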